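Set the stop screw of a small bench fixture to a setting block

ROBOT

A 7-joint arm with a two-finger parallel gripper is mounted at the origin on a cart in front of the work surface, level with it; the furniture and walls round the work are solid. World frame = base frame: x ahead of the robot, y to its left, z up, the work surface at z = 0. Lengths are in m, angles in rad, forces in N, time in s.
With the tool pointing down it reaches from about 0.4 to 0.85 m from the base axis. Payload 4.5 kg.
Tool frame: the origin (TCP) lies between the finger pads; the fingertips stand 8 mm ahead of it and the grasp point (between the pads) lies 11 mm behind it (nose_length is the z of the fingertips in the tool frame, in m); z points along the fingers, y is the line along which they close (so a half turn about z gives the same grasp; the last joint's range is limited). The gripper opens to 88 mm and grips with 3 to 60 N. Pads are 18 mm wide; open, the fingers measure 123 mm over their backs; the gripper's body (75 mm by 187 mm) begins 45 mm behind the grasp point.
Start: joints at [-1.228, 0.689, -0.195, 1.565, 0.157, 0.902, -0.215], TCP at [0.19, 0.595, 0.247] pointing down, gripper open.
Joint ranges: [-3.01, 3.01], [-0.46, 2.08], [-1.47, 1.51], [0.13, 2.56], [-1, 4.14], [0.04, 2.09], [-2.66, 2.66]. Speed limits (rad/s): [2.57, 2.57, 3.14, 3.14, 3.14, 3.14, 3.14].

INTERFACE

Orientations are given as a unit quaternion [x, y, z, w].
In Python, from plant import * gives the robot as it stands.
- The arm moves only by the tool step_arm, never from a script. Its argument "steps" is a list of rows, each an object with "travel": the shift along the world's x, y, z in mm, a list of three; "delta_rot": the turn, a rotation vector about the world's x, y, z in rad, a list of three. In form: [{"travel": [tx, ty, tz], "delta_rot": [ax, ay, az]}, ...]. A call has 1 to 20 rows; each row shifts and turns the commanded pose from where the row before left it; what a row does not reach is not made up. A row lasts 1/10 s, in which the tool goes at most 50 mm and 8.59 degrees, less where a joint would pass 70% of its speed; a pose out of reach is approached as far as the arm can. A call with a gripper value outside its range is refused whole. "claw" is the closure, from -1 (fully open) to 1 (shut), set as the call begins (left out, the last holds). The fingers move at their own pace and stop on an object; "grip_force" is the grip in N (left out, the last holds). Time passes only in rows, so rows that do not move let the fingers close. It gives the time, the measured TCP pose, the force, the opening and the grip force at its end, in the units of the state.
- state(): the state, without advancing time (a new reading comes with each control period).
- camera(name): name is "scene" or "top"; returns the picture (480x640x3 uint8, red, green, blue); there is no depth.
- get_calibration(name): a dict with "fovy" (degrees; the focal length in pixels is half the picture's height over the tangent of half this angle, whatever the lens; pixels are square), "cx", "cy" (the principal point, pixels), "extrinsics" (4x4, takes a point from world to camera coordinates). Camera axes: x right, y down, z forward; pixel columns grow to the right and rows downward; lengths in m; the calibration is good to about 2 mm. A picture is of the moment at which its call begins. get_calibration takes no time and is no camera call.
- sign_off(): hands the job in; it is judged then, once.
Trained networks look in the newest picture that a camera, given by its name, has taken for a name from the list of things; names that differ only in an ending like _2 or _b are one class to them, and where a whole thing is asked for, a point or a joint stands for the part that bears it (a point fixed in the world has none). Each returns a list of dicts, best first, with "p" (0 to 1); they miss things now and then, are a little off and sometimes report something else, mostly with a low value. They report only what shows in the picture. A call takes as long as a camera call. They do not tell look-alikes from the thing itself.
- spot_in(camera, target): "rect" ([centre column, centre row, width, height] in pixels, round what is visible of it).
- trace(camera, target): "pixels" (480x640 bool, what is visible of it) and "rect" ([centre column, centre row, width, height] in pixels, round what is visible of it).
The state is a dict: "time": time; "joint_positions": joint angles; "joint_vel": joint speeds; "joint_torque": joint torques, N m; "tcp_pos": TCP position; "orientation": TCP orientation; "force": force on the tool from outside, world axes, zero at the start; "wrist_torque": the same for the moment, N m; "gripper_width": finger opening in m; "finger_force": force on a finger pad.
Only numpy, scipy, OpenCV 4.12 (cv2) and the standard library are available. Lean on these libraries where they do the work, as an engineer would, in place of code of your own. Each camera call takes 0.05 s, during which the arm holds its last target. There are 200 camera calls.

TASK

Take the orange driver from its stand, put its blade in the slot of the leaning stop screw and turn the screw clockwise until the red sprung nose just drags on the steel setting block, that is, until the nose is pressed in by about 2 mm. Then stand the driver back in its stand. Turn the screw only with the driver, never screw it hard down, and leave the block and the parts lying around where they are.

Things in the scene. Friction and masses are not known exactly. Their poses are not given: they have to be found in the camera images.
- driver_grip (a point): Centre of the driver's orange handle, 96 mm from the blade's end. Handle square, 22 x 22 mm, 60 mm long (30 mm either side of this point). At the start the driver stands upright in the stand. Axes: z along the driver from tip to handle, x along the blade's width (18 mm); the handle's flats face along x and y; white marks on the collar and the handle's top run along x.
- driver_tip (a point): Centre of the end of the driver's blade, same axes as driver_grip, 96 mm from it.
- stand_mouth (a point): Centre of the top of the hole in the grey driver stand (fixed block 64 x 64 x 62 mm, its top at this point). The hole is round, 26 mm, open to the worktop 62 mm below. The driver hangs in it with the collar's underside on the stand's top, so the blade's end is then 60 mm below this point. The driver's yaw in the stand does not matter.
- slot (a point): Centre of the floor of the slot in the stop screw's brass head (34 mm across). Axes: z along the screw, outwards, leaning 30 degrees from vertical towards the fixture's -x (the robot's side); x along the slot. Slot 8 mm wide, 10 mm deep, 30 mm long, open at both ends. This point goes with the screw: 5 mm down its axis per rad clockwise. Turning takes about 0.1 N m; the screw stays where it is left.
- stop_screw (a joint): Angle of the stop screw, rad, 0 to 2.4; grows when turned clockwise seen from above (screw goes down, 5 mm per rad). It starts between 0 and 0.8; the nose first touches the setting block at about 1.0, and each further 0.2 rad presses the nose in by 1 mm, so about 1.4 is a 2 mm press.
- stop_nose (a joint): How far the red sprung nose of the screw is pressed in, m: 0 free, 0.008 fully in; spring 0.6 N per mm.
- nose_ball (a point): Centre of the 10 mm red ball end of the sprung nose at the lower end of the screw; when it touches the block this point is 5 mm above the block's top. 68 mm from the slot floor along the screw's axis when the nose is free.
- quill: The stop screw as a whole (head, thread and red nose), carried in the leaning boss of the fixture. Its origin is where the centre of the nose's ball is when the nose is free; z along the screw's axis, outwards.
- fixture: Small fixed fixture: aluminium base plate 130 x 90 x 12 mm (origin under it, plate from 60 mm in -x to 70 mm in +x), with a grey column at +x whose arm, up to 87 mm high, holds the leaning boss of the stop screw over the block. z up; the screw's top leans to -x.
- setting_block: Loose steel setting block 50 x 40 x 25 mm lying on the fixture's plate under the nose; origin at the centre of its underside, 0.35 kg. It stays where it is.
- tape: Bystander: roll of black electrical tape, 66 mm across, 19 mm high, lying flat.
- relay: Bystander: beige relay, 44 x 28 x 21 mm.
- adapter: Bystander: grey connector adapter, 53 x 31 x 21 mm.
- driver: The driver, 126 mm long, 0.12 kg; origin at the blade's end, axes as driver_grip. From the end: blade 18 mm wide, 4 mm thick (2.8 mm in the last 4 mm), 18 mm long; 10 mm shank; black round collar 42 mm across, from 60 to 66 mm; orange handle from 66 to 126 mm.
Things that resemble listed ones, but are neither listed nor needed, are in the scene too. What is meant by the driver is not turquoise, and is the larger of those in its own colour.

How it is judged:
By the outcome, as a careful person would: the job done as asked, in the order asked, and still so for the second after the job is handed in, with the robot touching nothing.
It also fails if it takes over 48 s, if anything falls off the work surface, if the arm or the gripper's body presses on something with over 40 N, if the wrist force passes 120 N, or if a joint passes its speed limit or range.

## Working session

There is one attempt and no reset: what is moved stays moved. The work goes in short steps, Python scripts to look and compute and a tool call to move; the robot and the scene stay as the last step left them, time stands still between calls to the robot, and variables do not carry over. Pictures are saved under pics/ and viewed, at most 10 in all, crops included, and the job is handed in when it is done.

Besides the shell and the picture viewer there is one more tool, called after "Request:" by a JSON object that holds its "method" and its "body", one argument or row to a line. step_arm: Moves the arm, as the interface text tells. Its arguments: {"type":"object","properties":{"steps":{"type":"array"},"claw":{"type":"number"},"grip_force":{"type":"number"}},"required":["steps"]}

```bash
ls; mkdir -p pics
cat > h.py <<'E'
from plant import *
import numpy as np, cv2
from scipy.spatial.transform import Rotation as R
def cal(n):
    c=get_calibration(n); f=240/np.tan(np.radians(c["fovy"])/2)
    return f,c["cx"],c["cy"],np.array(c["extrinsics"]),c
def proj(n,P):
    f,cx,cy,E,_=cal(n); P=np.atleast_2d(P); q=P@E[:3,:3].T+E[:3,3]
    return np.c_[cx+f*q[:,0]/q[:,2],cy+f*q[:,1]/q[:,2]]
def ray(n,uv):
    f,cx,cy,E,_=cal(n); d=E[:3,:3].T@np.array([(uv[0]-cx)/f,(uv[1]-cy)/f,1]); return -E[:3,:3].T@E[:3,3],d
def onz(n,uv,z):
    o,d=ray(n,uv); return o+d*(z-o[2])/d[2]
def tri(uv1,uv2):
    (a,u),(b,v)=ray("scene",uv1),ray("top",uv2)
    s=np.linalg.lstsq(np.c_[u,-v],b-a,rcond=None)[0]; p,q=a+u*s[0],b+v*s[1]
    return (p+q)/2,np.linalg.norm(p-q)
def save(n,name,crop=None,k=1):
    im=camera(n)[:,:,::-1]
    if crop: x0,y0,x1,y1=crop; im=im[y0:y1,x0:x1]
    cv2.imwrite("pics/"+name+".png",cv2.resize(im,None,fx=k,fy=k,interpolation=cv2.INTER_CUBIC))
E
python3 - <<'E'
from h import *
a=camera("scene");b=camera("top")
cv2.imwrite("pics/s0.png",a[:,:,::-1]);cv2.imwrite("pics/t0.png",b[:,:,::-1])
for n in("scene","top"):
    c=cal(n);print(n,{k:v for k,v in c[4].items() if k!="extrinsics"},(-c[3][:3,:3].T@c[3][:3,3]).round(3),c[3][2,:3].round(2))
    for t in("driver","driver_grip","stand_mouth","slot","quill","fixture","setting_block","nose_ball","tape","relay","adapter"):
        try: print(t,[(np.round(r["rect"]).tolist(),round(r["p"],2)) for r in spot_in(n,t)][:4])
        except Exception as e: print(t,e)
s=state();print(s)
E
```

```text
pics
scene {'fovy': 42.710617579188806, 'cx': 318.29061120345244, 'cy': 236.65583780464695} [ 0.021 -0.57   0.971] [ 0.45  0.49 -0.74]
driver [([285.0, 163.0, 18.0, 41.0], 0.87), ([256.0, 177.0, 19.0, 34.0], 0.68), ([361.0, 242.0, 17.0, 20.0], 0.53), ([364.0, 244.0, 18.0, 18.0], 0.24)]
driver_grip [([282.0, 165.0, 17.0, 48.0], 0.95), ([266.0, 223.0, 17.0, 32.0], 0.81), ([255.0, 180.0, 20.0, 29.0], 0.76)]
stand_mouth [([256.0, 202.0, 45.0, 44.0], 0.93)]
slot [([365.0, 244.0, 17.0, 18.0], 0.55)]
quill [([374.0, 264.0, 30.0, 25.0], 0.63), ([361.0, 241.0, 16.0, 18.0], 0.49)]
fixture [([378.0, 259.0, 76.0, 71.0], 0.77), ([256.0, 180.0, 22.0, 34.0], 0.57)]
setting_block [([372.0, 261.0, 27.0, 25.0], 0.76), ([377.0, 260.0, 74.0, 73.0], 0.61), ([256.0, 180.0, 19.0, 33.0], 0.18)]
nose_ball []
tape [([385.0, 392.0, 39.0, 40.0], 0.95), ([236.0, 265.0, 19.0, 22.0], 0.36)]
relay [([237.0, 268.0, 18.0, 23.0], 0.81)]
adapter [([342.0, 197.0, 25.0, 21.0], 0.77)]
top {'fovy': 52.70554057796885, 'cx': 316.58019547268384, 'cy': 240.4592479534077} [0.459 0.013 0.955] [ 0.1  -0.02 -0.99]
driver [([189.0,
[... 694 characters left out ...]
rray([-1.22818482,  0.68909797, -0.19458332,  1.56527949,  0.157306  ,
        0.90249283, -0.21509812]), 'joint_vel': array([ 0.00065925,  0.00018094,  0.00138596, -0.00063135,  0.00020705,
       -0.00094546, -0.00054437]), 'joint_torque': array([ 4.15748843e-05, -5.27500927e+01, -1.26701541e+00, -1.53748995e+01,
       -5.19865192e-02, -6.04627003e-04,  1.71632786e-05]), 'tcp_pos': array([0.18994987, 0.59547385, 0.24674905]), 'orientation': array([1.53786738e-01, 9.88104062e-01, 5.21627061e-05, 7.99632815e-06]), 'force': array([ 0.40981993,  0.16264508, -0.49970282]), 'wrist_torque': array([ 0.04992879,  0.02611341, -0.00899172]), 'finger_force': 0.0, 'gripper_width': 0.08794701827295696}
```

View images.

Run:
```python
import cv2,numpy as np
a=cv2.imread("pics/s0.png");b=cv2.imread("pics/t0.png")
cv2.imwrite("pics/s1.png",cv2.resize(a[120:340,210:430],None,fx=2.7,fy=2.7,interpolation=2))
cv2.imwrite("pics/t1.png",cv2.resize(b[130:330,160:400],None,fx=3,fy=3,interpolation=2))
```

```text
(no output)
```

View pics/s1.png

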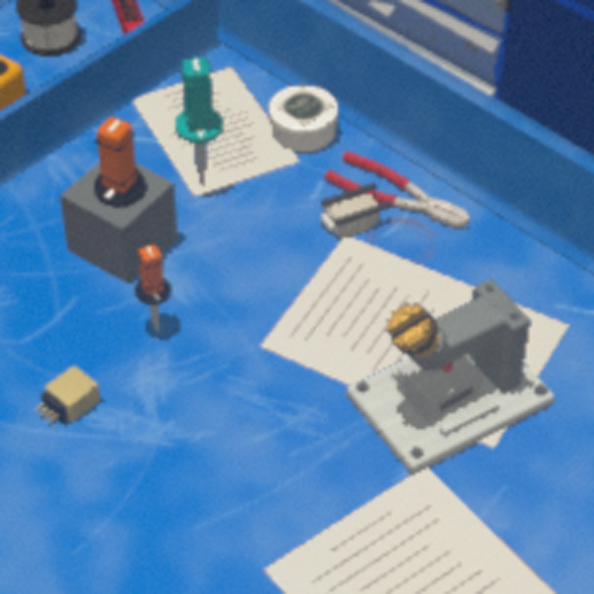

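View pics/t1.png

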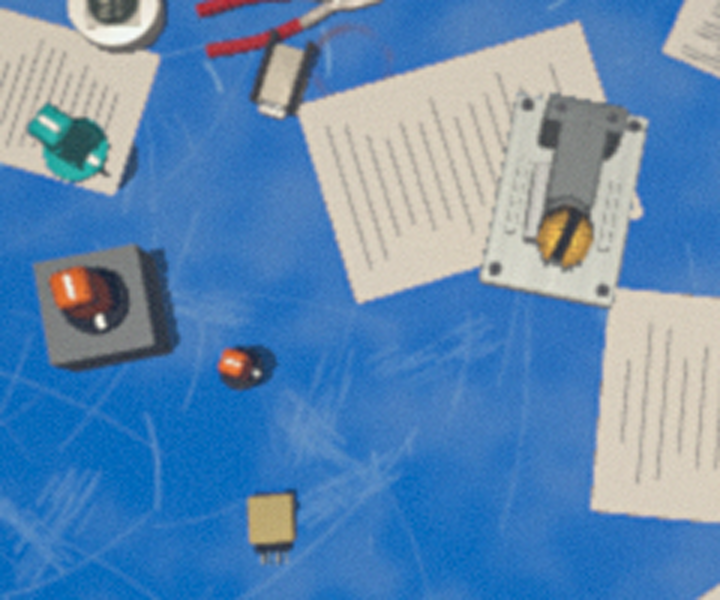

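The scene crop shows three candidates, given here in scene pixels: the large orange driver in the grey stand (253,177), a small orange one (266,223) and a turquoise one (283,163). By the description I want the one in the stand. The fixture is at (378,259), with its brass slotted head at (362,241). Next I'll take one close montage to check the choice and measure.

Run:
```python
import cv2,numpy as np
a=cv2.imread("pics/s0.png");b=cv2.imread("pics/t0.png")
def c(i,x,y):
    p=cv2.resize(i[y:y+75,x:x+100],None,fx=4,fy=4,interpolation=2)
    for k in range(0,100,10): 
        cv2.line(p,(4*k,0),(4*k,8 if k%50 else 16),(0,0,255),1)
        if k<75: cv2.line(p,(0,4*k),(8 if k%50 else 16,4*k),(0,0,255),1)
    return p
cv2.imwrite("pics/m.png",np.vstack([np.hstack([c(b,300,158),c(a,330,223)]),np.hstack([c(b,155,195),c(a,210,155)])]))
```

```text
(no output)
```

View pics/m.png

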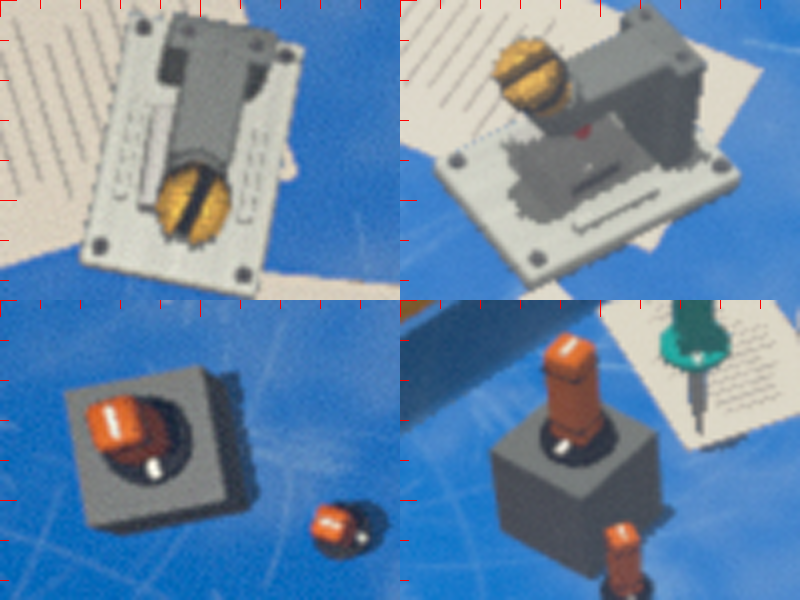

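The close crop confirms the choice: the large orange driver stands in the grey stand, with its collar at top px ≈(192,230). The brass head is at top px ≈(348,209) and its slot is turned a little clockwise from the fixture's x. I'll fit the poses now.

```bash
cat > fit.py <<'E'
from h import *
from scipy.optimize import least_squares
def P(x,y,ox,oy,px=0,py=0): return [(x-px)/4+ox-.5+.125,(y-py)/4+oy-.5+.125]
ft=lambda x,y:P(x,y,300,158); fs=lambda x,y:P(x,y,330,223,400,0)
st=lambda x,y:P(x,y,155,195,0,300); ss=lambda x,y:P(x,y,210,155,400,300)
def se2(p,L):
    c,s=np.cos(p[2]),np.sin(p[2]); L=np.array(L,float)
    return np.c_[p[0]+c*L[:,0]-s*L[:,1],p[1]+s*L[:,0]+c*L[:,1],L[:,2]]
def fit(name,obs,p0):
    # obs: list (cam, local pt, uv)
    def f(p): return np.concatenate([proj(c,se2(p,[l]))[0]-u for c,l,u in obs])
    r=least_squares(f,p0,loss="soft_l1"); print(name,r.x.round(4),"res",r.fun.reshape(-1,2).round(1).tolist()); return r.x
if __name__=="__main__":
    z=.012
    O=[("top",(.07,.045,z),ft(131,12)),("top",(.07,-.045,z),ft(303,47)),("top",(-.06,-.045,z),ft(258,298)),("top",(-.06,.045,z),ft(80,262)),
     ("scene",(-.06,.045,z),fs(435,165)),("scene",(-.06,-.045,z),fs(532,280)),("scene",(.07,-.045,z),fs(740,178))]
    F=fit("fixture",O,[.5,-.05,-.2]); fit("f top",O[:4],F); fit("f scene",O[4:],F)
    h=.032;z=.062
    S=[("top",(h,h,z),st(65,392)),("top",(h,-h,z),st(205,367)),("top",(-h,-h,z),st(227,503)),("top",(-h,h,z),st(88,527)),
     ("scene",(-h,h,z),ss(492,450)),("scene",(-h,-h,z),ss(577,500)),("scene",(h,-h,z),ss(660,432))]
    T=fit("stand",S,[.45,.25,.1]); fit("s top",S[:4],T); fit("s scene",S[4:],T)
    print("collar",onz("top",st(150,440),.068),"handle top",tri(ss(570,348),st(115,422)))
    a,b=onz("top",st(108,405),.128),onz("top",st(117,440),.128); print("mark yaw top",np.arctan2(*(a-b)[[1,0]]))
    e=[onz("top",st(*q),.128) for q in((85,405),(135,395),(143,437),(97,452))]
    for i in range(4): d=e[i]-e[i-1]; print("edge",np.arctan2(d[1],d[0]).round(3),np.hypot(*d[:2]).round(4))
    H,err=tri(fs(530,74),ft(193,204)); print("head",H,err)
    c,s=np.cos(F[2]),np.sin(F[2]); d=H-[F[0],F[1],0]; print("head in fixture",c*d[0]+s*d[1],-s*d[0]+c*d[1],H[2])
    # slot direction on plane through head, normal n
    n=np.array([-.5*c,-.5*s,.866]); u=np.array([.866*c,.866*s,.5]); v=np.cross(n,u)
    for cam,q1,q2 in(("top",ft(178,238),ft(212,172)),("scene",fs(500,84),fs(562,59))):
        w=[]
        for q in(q1,q2): o,dd=ray(cam,q); w.append(o+dd*(n@(H-o))/(n@dd))
        w=w[1]-w[0]; print(cam,"slot ang from fixture x (ccw)",np.arctan2(w@v,w@u),np.linalg.norm(w))
E
python3 fit.py
```

```text
fixture [ 0.6401 -0.0693 -0.1864] res [[-0.1, -0.1], [1.2, 0.0], [0.4, 0.8], [-0.0, 0.8], [-0.9, -2.0], [0.1, -0.3], [1.2, -1.8]]
f top [ 0.6409 -0.0686 -0.1861] res [[-0.4, -0.5], [0.8, -0.4], [0.1, 0.4], [-0.3, 0.4]]
f scene [ 0.6374 -0.0717 -0.1883] res [[-1.0, -0.7], [-0.1, 1.2], [1.2, -0.4]]
stand [0.5654 0.224  0.1877] res [[0.7, 0.0], [0.1, 0.3], [-0.0, 0.2], [0.1, 0.2], [-0.6, -1.0], [1.0, -0.7], [-0.2, -0.5]]
s top [0.5657 0.2244 0.1934] res [[0.4, -0.1], [-0.2, 0.1], [-0.2, -0.1], [0.0, 0.1]]
s scene [0.5642 0.2222 0.1732] res [[-0.6, -0.5], [0.7, 0.1], [-0.1, 0.4]]
collar [0.56824435 0.22138632 0.068     ] handle top (array([0.56852013, 0.2237543 , 0.12412408]), np.float64(0.0010539300906478894))
mark yaw top 0.2841214889910106
edge 0.284 0.021
edge -1.356 0.0216
edge -2.921 0.0185
edge 1.905 0.0204
head [ 0.60491284 -0.06136566  0.10339463] 0.00021629113830624443
head in fixture -0.0360650455585815 0.0012267766042342743 0.10339463489031325
top slot ang from fixture x (ccw) -0.24308424074718893 0.034668121971426484
scene slot ang from fixture x (ccw) -0.4029151481540435 0.03229937249269868
```

Request:
{"method": "step_arm", "body": {
  "steps": [
    {"travel": [31.4, -31, -3], "delta_rot": [0, 0, 0.0475]},
    {"travel": [31.4, -31, -3], "delta_rot": [0, 0, 0.0475]},
    {"travel": [31.4, -31, -3], "delta_rot": [0, 0, 0.0475]},
    {"travel": [31.4, -31, -3], "delta_rot": [0, 0, 0.0475]},
    {"travel": [31.4, -31, -3], "delta_rot": [0, 0, 0.0475]},
    {"travel": [31.4, -31, -3], "delta_rot": [0, 0, 0.0475]},
    {"travel": [31.4, -31, -3], "delta_rot": [0, 0, 0.0475]},
    {"travel": [31.4, -31, -3], "delta_rot": [0, 0, 0.0475]},
    {"travel": [31.4, -31, -3], "delta_rot": [0, 0, 0.0475]},
    {"travel": [31.4, -31, -3], "delta_rot": [0, 0, 0.0475]},
    {"travel": [31.4, -31, -3], "delta_rot": [0, 0, 0.0475]},
    {"travel": [31.4, -31, -3], "delta_rot": [0, 0, 0.0475]},
    {"travel": [0, 0, 0], "delta_rot": [0, 0, 0]},
    {"travel": [0, 0, 0], "delta_rot": [0, 0, 0]}
  ],
  "claw": -0.4,
  "grip_force": 45
}}

```text
time: 2.6
tcp_pos: [0.5674, 0.2221, 0.2104]
orientation: [-0.128, 0.992, 0.0, -0.0]
force: [-0.4, 0.5, 0.1]
gripper_width: 0.0617
finger_force: 0.0
```

Run:
```python
from h import *
s=state();print(s["time"],s["tcp_pos"].round(4),s["orientation"].round(3),s["joint_positions"].round(2),s["gripper_width"]);r=R.from_quat(s["orientation"]).as_matrix();print(r.round(3),np.arctan2(r[1,1],r[0,1]))
```

```text
2.6 [0.5674 0.2221 0.2104] [-0.128  0.992  0.    -0.   ] [-0.22  0.73 -0.41  1.65  0.37  0.84  1.04] 0.061721083608888755
[[-0.967 -0.255 -0.   ]
 [-0.255  0.967 -0.   ]
 [ 0.     0.    -1.   ]] 1.8284042540276664
```

Request:
{"method": "step_arm", "body": {
  "steps": [
    {"travel": [0, 0, -35], "delta_rot": [0, 0, 0]},
    {"travel": [0, 0, -35], "delta_rot": [0, 0, 0]},
    {"travel": [0, 0, -35], "delta_rot": [0, 0, 0]},
    {"travel": [0, 0, -18], "delta_rot": [0, 0, 0]},
    {"travel": [0, 0, 0], "delta_rot": [0, 0, 0]},
    {"travel": [0, 0, 0], "delta_rot": [0, 0, 0]}
  ]
}}

```text
time: 3.2
tcp_pos: [0.5661, 0.2252, 0.0884]
orientation: [-0.131, 0.991, 0.001, 0.0]
force: [-0.2, -0.2, 0.5]
gripper_width: 0.0617
finger_force: 0.0
```

Request:
{"method": "step_arm", "body": {
  "steps": [
    {"travel": [0, 0, 0], "delta_rot": [0, 0, 0]},
    {"travel": [0, 0, 0], "delta_rot": [0, 0, 0]},
    {"travel": [0, 0, 0], "delta_rot": [0, 0, 0]},
    {"travel": [0, 0, 0], "delta_rot": [0, 0, 0]},
    {"travel": [0, 0, 0], "delta_rot": [0, 0, 0]},
    {"travel": [0, 0, 0], "delta_rot": [0, 0, 0]}
  ],
  "claw": 1
}}

```text
time: 3.8
tcp_pos: [0.5668, 0.2233, 0.088]
orientation: [-0.13, 0.992, -0.0, 0.0]
force: [-1.3, -0.2, 3.7]
gripper_width: 0.0218
finger_force: 44.5
```

Run:
```python
from h import *
save("scene","g1",(200,100,300,240),4)
b=camera("top");cv2.imwrite("pics/t2.png",b[:,:,::-1])
```

```text
(no output)
```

View pics/g1.png

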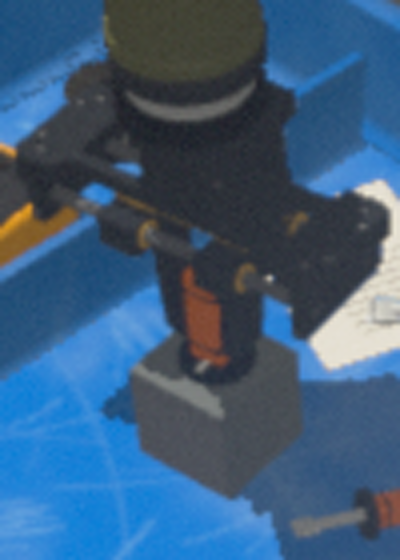

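The scene view shows the driver gripped by its handle, with the collar still on the stand. A small orange driver now seems to lie at about scene (290,229). I'll check it from the top.

Run:
```python
from h import *
b=cv2.imread("pics/t2.png");cv2.imwrite("pics/t2c.png",cv2.resize(b[130:330,160:400],None,fx=3,fy=3,interpolation=2))
print("small handle top",tri((265.6,217.),(238.5,250.5)),"collar",tri((266.3,230.5),(241,255)), "tip floor", onz("scene",(268.5,243),0))
```

```text
small handle top (array([0.5298552 , 0.13627015, 0.06871357]), np.float64(0.002287027342296097)) collar (array([0.52579799, 0.13529613, 0.03172535]), np.float64(0.0014304785084392503)) tip floor [5.24283429e-01 1.27823913e-01 1.11022302e-16]
```

View pics/t2c.png

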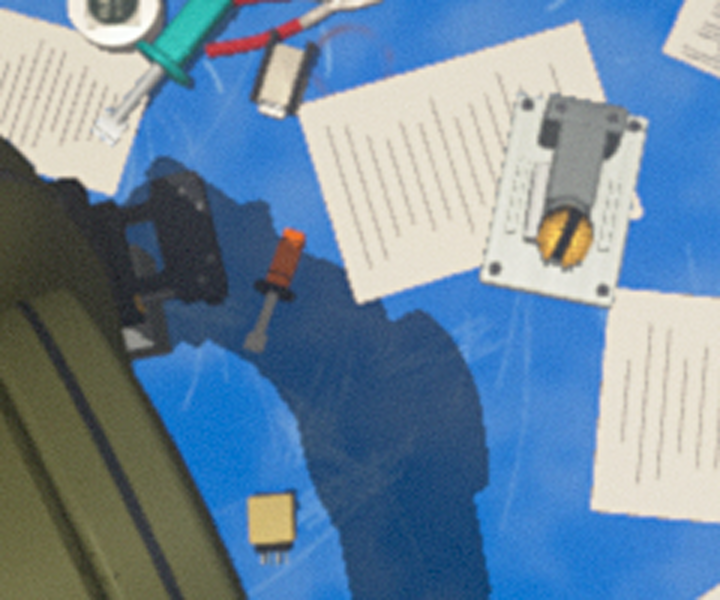

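Both loose decoys, including the turquoise one far from the arm, had been standing on their tips and have toppled by themselves. The driver is held. I'll lift it, then refine the slot pose.

Request:
{"method": "step_arm", "body": {
  "steps": [
    {"travel": [0, 0, 15], "delta_rot": [0, 0, 0]},
    {"travel": [0, 0, 25], "delta_rot": [0, 0, 0]},
    {"travel": [0, 0, 35], "delta_rot": [0, 0, 0]},
    {"travel": [0, 0, 35], "delta_rot": [0, 0, 0]},
    {"travel": [0, 0, 0], "delta_rot": [0, 0, 0]},
    {"travel": [0, 0, 0], "delta_rot": [0, 0, 0]}
  ]
}}

```text
time: 4.5
tcp_pos: [0.5669, 0.2235, 0.1987]
orientation: [-0.13, 0.991, 0.0, 0.001]
force: [-0.1, -0.3, -1.4]
gripper_width: 0.0219
finger_force: 44.5
```

```bash
cat > slot.py <<'E'
from h import *
from fit import *
from scipy.optimize import least_squares
phi=-.187; c,s=np.cos(phi),np.sin(phi)
n=np.array([-.5*c,-.5*s,.866]);u=np.array([.866*c,.866*s,.5]);v=np.cross(n,u)
def slotfit(cam,im,win,H):
    x0,y0,x1,y1=win; hsv=cv2.cvtColor(im,cv2.COLOR_BGR2HSV)
    br=((hsv[...,0]>10)&(hsv[...,0]<32)&(hsv[...,1]>110)&(hsv[...,2]>90)).astype(np.uint8)
    m=np.zeros_like(br);m[y0:y1,x0:x1]=br[y0:y1,x0:x1]
    _,lab,stt,_=cv2.connectedComponentsWithStats(cv2.dilate(m,np.ones((5,5))))
    k=1+np.argmax(stt[1:,4]); pts=np.argwhere(m&(lab==k))[:,::-1]
    hull=cv2.convexHull(pts.astype(np.int32)); f=np.zeros_like(m);cv2.fillPoly(f,[hull],1)
    cen=(cv2.moments(f)["m10"]/f.sum(),cv2.moments(f)["m01"]/f.sum())
    ys,xs=np.nonzero(f); w=np.clip(130-im[ys,xs,2].astype(float),0,None)  # dark in red
    Q=[]
    for x,y in zip(xs,ys): o,d=ray(cam,(x,y)); q=o+d*(n@(H-o))/(n@d)-H; Q.append([q@u,q@v])
    Q=np.array(Q); r=np.hypot(*(Q-np.average(Q,axis=0,weights=None)).T); w=w*(r<.014)
    mu=np.average(Q,axis=0,weights=w); D=(Q-mu)*np.sqrt(w)[:,None]; e,V=np.linalg.eigh(D.T@D); a=V[:,1]
    ang=np.arctan(a[1]/a[0]); return np.array(cen),ang,mu,cv2.boundingRect(hull),e
E
python3 - <<'E'
from slot import *
t=cv2.imread("pics/t0.png");t2=cv2.imread("pics/t2.png");sc=cv2.imread("pics/s0.png")
H=onz("top",ft(193,204),.112);print("H",H)
for cam,im,w in(("top",t,(335,195,362,222)),("top",t2,(335,195,362,222)),("scene",sc,(350,230,376,254))):
    r=slotfit(cam,im,w,H);print(cam,[np.round(x,4).tolist() for x in r])
    if cam=="top": hc=r[0]; print(" H:",onz("top",hc,.112))
print(proj("scene",[H]))
st_=state();print(st_["tcp_pos"],st_["orientation"])
E
```

```text
H [ 0.60352658 -0.06067606  0.112     ]
top [[347.6885, 209.2664], -0.2011, [-0.0009, -0.0004], [339, 201, 18, 18], [0.0094, 0.2226]]
 H: [ 0.60237725 -0.06034982  0.112     ]
top [[347.7255, 209.0353], -0.195, [-0.0006, -0.0004], [339, 200, 18, 19], [0.007, 0.1964]]
 H: [ 0.60279061 -0.06041396  0.112     ]
scene [[360.9349, 240.0592], -0.2022, [-0.0028, -0.0017], [354, 233, 15, 15], [0.0027, 0.0671]]
[[361.67222947 238.24070412]]
[0.56686881 0.2234619  0.19866496] [-1.30206014e-01  9.91486716e-01  2.03115717e-04  6.66927589e-04]
```

```bash
cat > plan.py <<'E'
from slot import *
H=np.array([.6028,-.0605,.1127]); FL=H-.010*n
def Rt(alpha):
    bx=np.cos(alpha)*u+np.sin(alpha)*v; by=np.cross(n,bx); return np.c_[-bx,by,-n]
def go(tip_off,alpha):
    s=state(); T=FL+tip_off*n+.086*n; d=T-s["tcp_pos"]; w=R.from_matrix(Rt(alpha)@R.from_quat(s["orientation"]).as_matrix().T).as_rotvec()
    print("t",s["time"],"TCP target",T.round(4),"travel mm",(d*1e3).round(1),np.linalg.norm(d).round(3),"rot",w.round(4),np.linalg.norm(w).round(3)); return d,w
E
python3 - <<'E'
from plan import *
print("n",n,"floor",FL); go(.045,-.2); print(state()["joint_positions"].round(2))
E
```

```text
n [-0.4912832   0.09295602  0.866     ] floor [ 0.60771283 -0.06142956  0.10404   ]
t 4.5 TCP target [ 0.5434 -0.0493  0.2175] travel mm [ -23.5 -272.7   18.8] 0.274 rot [ 0.0726 -0.5263 -0.6331] 0.827
[-0.22  0.75 -0.41  1.66  0.38  0.82  1.03]
```

Request:
{"method": "step_arm", "body": {
  "steps": [
    {"travel": [-2.35, -27.3, 1.9], "delta_rot": [0.0073, -0.0526, -0.0633]},
    {"travel": [-2.35, -27.3, 1.9], "delta_rot": [0.0073, -0.0526, -0.0633]},
    {"travel": [-2.35, -27.3, 1.9], "delta_rot": [0.0073, -0.0526, -0.0633]},
    {"travel": [-2.35, -27.3, 1.9], "delta_rot": [0.0073, -0.0526, -0.0633]},
    {"travel": [-2.35, -27.3, 1.9], "delta_rot": [0.0073, -0.0526, -0.0633]},
    {"travel": [-2.35, -27.3, 1.9], "delta_rot": [0.0073, -0.0526, -0.0633]},
    {"travel": [-2.35, -27.3, 1.9], "delta_rot": [0.0073, -0.0526, -0.0633]},
    {"travel": [-2.35, -27.3, 1.9], "delta_rot": [0.0073, -0.0526, -0.0633]},
    {"travel": [-2.35, -27.3, 1.9], "delta_rot": [0.0073, -0.0526, -0.0633]},
    {"travel": [-2.35, -27.3, 1.9], "delta_rot": [0.0073, -0.0526, -0.0633]},
    {"travel": [0, 0, 0], "delta_rot": [0, 0, 0]},
    {"travel": [0, 0, 0], "delta_rot": [0, 0, 0]},
    {"travel": [0, 0, 0], "delta_rot": [0, 0, 0]}
  ]
}}

```text
time: 5.8
tcp_pos: [0.533, 0.0086, 0.2044]
orientation: [0.115, 0.978, -0.008, 0.174]
force: [0.5, 0.8, -0.8]
gripper_width: 0.0219
finger_force: 44.5
```

Run:
```python
from plan import *
go(.045,-.2); s=state(); Rm=R.from_quat(s["orientation"]).as_matrix(); tip=s["tcp_pos"]+.086*Rm[:,2]
print(s["joint_positions"].round(2)); print("tip",tip, "scene/top px",proj("scene",[tip,FL,H]).round(1).tolist(),proj("top",[tip,FL,H]).round(1).tolist())
a=camera("scene");b=camera("top"); cv2.imwrite("pics/s3.png",a[:,:,::-1]);cv2.imwrite("pics/t3.png",b[:,:,::-1])
f=lambda i,x,y:cv2.resize(i[y:y+100,x:x+66],None,fx=6,fy=6,interpolation=2)[:,:,::-1]
cv2.imwrite("pics/h1.png",np.hstack([f(a,325,180),f(b,315,150)]))
```

```text
t 5.8 TCP target [ 0.5434 -0.0493  0.2175] travel mm [ 10.3 -57.9  13. ] 0.06 rot [ 0.0236 -0.1811 -0.1401] 0.23
[-0.16  0.56 -0.01  2.21  1.24  0.12 -0.06]
tip [0.56206734 0.00381941 0.12363653] scene/top px [[322.2, 226.2], [363.3, 240.2], [361.4, 238.1]] [[311.1, 230.7], [347.9, 207.1], [347.8, 209.0]]
```

View pics/h1.png

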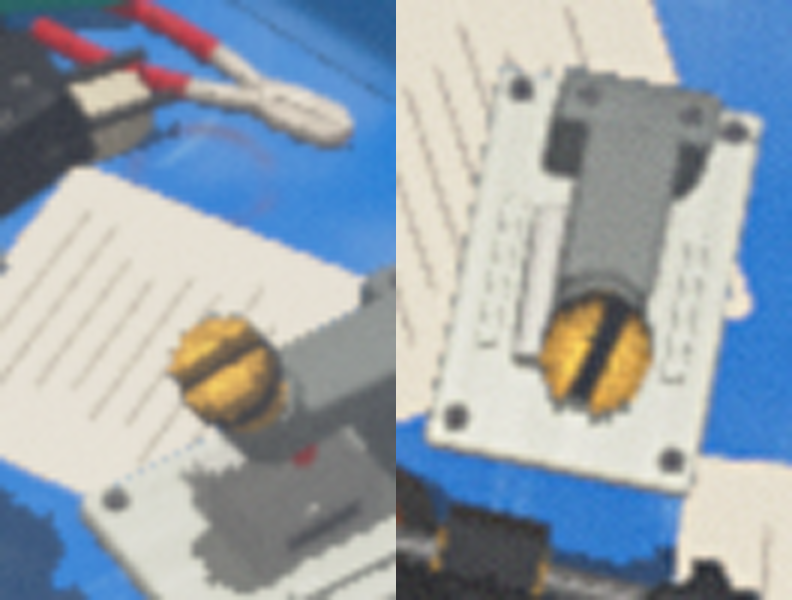

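The scene and top crops show the head clear at scene (361,240), top (347,209); the tool fell short because a joint was speed-limited near j6≈0.1. I'll continue more slowly.

Request:
{"method": "step_arm", "body": {
  "steps": [
    {"travel": [1, -6, 3], "delta_rot": [0.002, -0.018, -0.014]},
    {"travel": [1, -6, 3], "delta_rot": [0.002, -0.018, -0.014]},
    {"travel": [1, -6, 3], "delta_rot": [0.002, -0.018, -0.014]},
    {"travel": [1, -6, 3], "delta_rot": [0.002, -0.018, -0.014]},
    {"travel": [1, -6, 1], "delta_rot": [0.002, -0.018, -0.014]},
    {"travel": [1, -6, 0], "delta_rot": [0.002, -0.018, -0.014]},
    {"travel": [1, -6, 0], "delta_rot": [0.002, -0.018, -0.014]},
    {"travel": [1, -6, 0], "delta_rot": [0.002, -0.018, -0.014]},
    {"travel": [1, -6, 0], "delta_rot": [0.002, -0.018, -0.014]},
    {"travel": [1, -4, 0], "delta_rot": [0.004, -0.018, -0.014]},
    {"travel": [0, 0, 0], "delta_rot": [0, 0, 0]},
    {"travel": [0, 0, 0], "delta_rot": [0, 0, 0]}
  ]
}}

```text
time: 7.1
tcp_pos: [0.5427, -0.0493, 0.2174]
orientation: [0.185, 0.948, 0.0, 0.257]
force: [-0.3, -0.1, -0.7]
gripper_width: 0.0219
finger_force: 44.5
```

Run:
```python
from plan import *
go(.045,-.2); print(state()["joint_positions"].round(3))
```

```text
t 7.1 TCP target [ 0.5434 -0.0493  0.2175] travel mm [0.6 0.  0.1] 0.001 rot [ 0.0022 -0.0039 -0.0006] 0.005
[ 0.208  0.572 -0.423  2.313  2.102  0.427 -0.957]
```

Run:
```python
from plan import *
s=state(); Rm=R.from_quat(s["orientation"]).as_matrix(); tip=s["tcp_pos"]+.086*Rm[:,2]
a=camera("scene").copy();b=camera("top").copy()
print("tip",tip.round(4),proj("scene",[tip]).round(1),proj("top",[tip]).round(1))
f=lambda i,x,y:cv2.resize(i[y:y+100,x:x+66],None,fx=6,fy=6,interpolation=2)[:,:,::-1]
cv2.imwrite("pics/h2.png",np.hstack([f(a,320,180),f(b,315,150)]))
```

```text
tip [ 0.5847 -0.0574  0.1427] [[354.1 231.2]] [[347.5 216.5]]
```

View pics/h2.png

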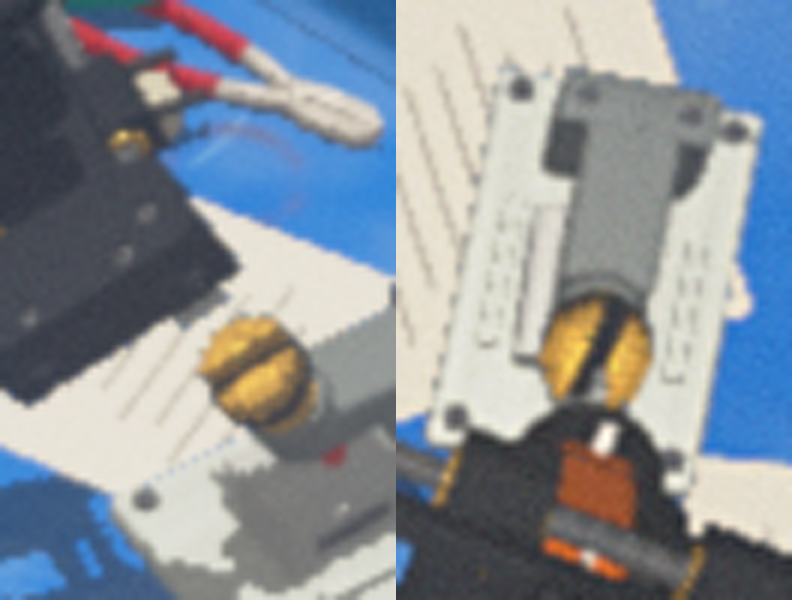

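The top view has the blade's end at px ≈(347.7,212), in line with the slot, and the scene view has the tip at (354,231) as predicted. I'll go in along the axis.

Request:
{"method": "step_arm", "body": {
  "steps": [
    {"travel": [4.5, -0.74, -6.93], "delta_rot": [0.002, -0.003, 0]},
    {"travel": [3.93, -0.74, -6.93], "delta_rot": [0, 0, 0]},
    {"travel": [3.93, -0.74, -6.93], "delta_rot": [0, 0, 0]},
    {"travel": [3.93, -0.74, -6.93], "delta_rot": [0, 0, 0]},
    {"travel": [0, 0, 0], "delta_rot": [0, 0, 0]},
    {"travel": [0, 0, 0], "delta_rot": [0, 0, 0]}
  ]
}}

```text
time: 7.8
tcp_pos: [0.5589, -0.0525, 0.1893]
orientation: [0.186, 0.948, 0.002, 0.258]
force: [0.5, 0.4, -0.7]
gripper_width: 0.0216
finger_force: 44.5
```

Request:
{"method": "step_arm", "body": {
  "steps": [
    {"travel": [0.98, -0.19, -1.73], "delta_rot": [0, 0, 0]},
    {"travel": [0.98, -0.19, -1.73], "delta_rot": [0, 0, 0]},
    {"travel": [0.98, -0.19, -1.73], "delta_rot": [0, 0, 0]},
    {"travel": [0, 0, 0], "delta_rot": [0, 0, 0]},
    {"travel": [0, 0, 0], "delta_rot": [0, 0, 0]}
  ]
}}

```text
time: 8.3
tcp_pos: [0.562, -0.053, 0.1846]
orientation: [0.186, 0.948, 0.002, 0.259]
force: [0.5, 0.6, -1.8]
gripper_width: 0.0214
finger_force: 44.5
```

Run:
```python
from plan import *
go(0,-.2); s=state();print(s["joint_positions"].round(3),s["force"]@n,s["wrist_torque"])
```

```text
t 8.3 TCP target [ 0.5655 -0.0534  0.1785] travel mm [ 3.5 -0.4 -6.1] 0.007 rot [ 0.0004  0.     -0.0003] 0.0
[ 0.24   0.668 -0.465  2.291  2.183  0.501 -1.011] -1.754322201960091 [0.11317881 0.62435148 0.04983853]
```

Request:
{"method": "step_arm", "body": {
  "steps": [
    {"travel": [0.59, -0.1, -0.87], "delta_rot": [0, 0, 0]},
    {"travel": [0.49, -0.09, -0.87], "delta_rot": [0, 0, 0]},
    {"travel": [0.49, -0.09, -0.87], "delta_rot": [0, 0, 0]},
    {"travel": [0.49, -0.09, -0.87], "delta_rot": [0, 0, 0]},
    {"travel": [0.49, -0.09, -0.87], "delta_rot": [0, 0, 0]},
    {"travel": [0, 0, 0], "delta_rot": [0, 0, 0]},
    {"travel": [0, 0, 0], "delta_rot": [0, 0, 0]}
  ]
}}

```text
time: 9.0
tcp_pos: [0.5646, -0.0535, 0.1802]
orientation: [0.186, 0.948, 0.002, 0.259]
force: [-0.3, -0.7, -1.8]
gripper_width: 0.0219
finger_force: 44.5
```

Request:
{"method": "step_arm", "body": {
  "steps": [
    {"travel": [0.25, -0.05, -0.43], "delta_rot": [0, 0, 0]},
    {"travel": [0.25, -0.05, -0.43], "delta_rot": [0, 0, 0]},
    {"travel": [0, 0, 0], "delta_rot": [0, 0, 0]}
  ]
}}

```text
time: 9.3
tcp_pos: [0.5647, -0.0534, 0.1798]
orientation: [0.185, 0.948, 0.002, 0.259]
force: [-4.3, 0.6, 5.2]
gripper_width: 0.0214
finger_force: 44.5
```

Request:
{"method": "step_arm", "body": {
  "steps": [
    {"travel": [0.25, -0.05, -0.43], "delta_rot": [0, 0, 0]},
    {"travel": [0.25, -0.05, -0.43], "delta_rot": [0, 0, 0]},
    {"travel": [0, 0, 0], "delta_rot": [0, 0, 0]}
  ]
}}

```text
time: 9.6
tcp_pos: [0.5648, -0.0534, 0.1795]
orientation: [0.185, 0.948, 0.001, 0.259]
force: [-7.7, 0.4, 11.9]
gripper_width: 0.0219
finger_force: 44.5
```

Contact with the slot floor came at TCP z ≈0.180, so the tip is at z ≈0.1055. That fits a starting angle of about 0–0.2, as does the slot angle of −0.2. I'll back off about 1 mm and turn clockwise while following the screw down.

Request:
{"method": "step_arm", "body": {
  "steps": [
    {"travel": [-0.74, 0.14, 1.3], "delta_rot": [0, 0, 0]},
    {"travel": [0, 0, 0], "delta_rot": [0.0295, -0.0056, -0.052]},
    {"travel": [0, 0, 0], "delta_rot": [0.0295, -0.0056, -0.052]},
    {"travel": [0, 0, 0], "delta_rot": [0.0295, -0.0056, -0.052]},
    {"travel": [0, 0, 0], "delta_rot": [0.0295, -0.0056, -0.052]},
    {"travel": [0.15, -0.03, -0.26], "delta_rot": [0.0295, -0.0056, -0.052]},
    {"travel": [0.15, -0.03, -0.26], "delta_rot": [0.0295, -0.0056, -0.052]},
    {"travel": [0.15, -0.03, -0.26], "delta_rot": [0.0295, -0.0056, -0.052]},
    {"travel": [0.15, -0.03, -0.26], "delta_rot": [0.0295, -0.0056, -0.052]},
    {"travel": [0, 0, 0], "delta_rot": [0, 0, 0]}
  ]
}}

```text
time: 10.6
tcp_pos: [0.5644, -0.0548, 0.1787]
orientation: [0.407, 0.876, 0.062, 0.251]
force: [-5.3, -0.9, 4.3]
gripper_width: 0.022
finger_force: 44.5
```

Run:
```python
from plan import *
s=state();Rm=R.from_quat(s["orientation"]).as_matrix();bx=-Rm[:,0];print("alpha",np.arctan2(bx@v,bx@u),"axis err",Rm[:,2]@-n,s["joint_positions"].round(3),s["force"],s["force"]@n,"torque axis",s["wrist_torque"]@n,s["wrist_torque"])
```

```text
alpha -0.6819293420156237 axis err 0.9999746131105628 [ 0.327  0.708 -0.606  2.283  2.092  0.586 -1.384] [-5.28084247 -0.8577577   4.30989857] 6.247027586035868 torque axis 0.04994765323402415 [-0.48970901  0.98438596 -0.32579995]
```

Request:
{"method": "step_arm", "body": {
  "steps": [
    {"travel": [-0.4, 0.08, 0.7], "delta_rot": [0.0295, -0.0056, -0.052]},
    {"travel": [0.15, -0.03, -0.26], "delta_rot": [0.0295, -0.0056, -0.052]},
    {"travel": [0.15, -0.03, -0.26], "delta_rot": [0.0295, -0.0056, -0.052]},
    {"travel": [0.15, -0.03, -0.26], "delta_rot": [0.0295, -0.0056, -0.052]},
    {"travel": [0.15, -0.03, -0.26], "delta_rot": [0.0295, -0.0056, -0.052]},
    {"travel": [0.15, -0.03, -0.26], "delta_rot": [0.0295, -0.0056, -0.052]},
    {"travel": [0.15, -0.03, -0.26], "delta_rot": [0.0295, -0.0056, -0.052]},
    {"travel": [0.15, -0.03, -0.26], "delta_rot": [0.0295, -0.0056, -0.052]},
    {"travel": [0.15, -0.03, -0.26], "delta_rot": [0.0295, -0.0056, -0.052]},
    {"travel": [0.15, -0.03, -0.26], "delta_rot": [0.0295, -0.0056, -0.052]},
    {"travel": [0.15, -0.03, -0.26], "delta_rot": [0.0295, -0.0056, -0.052]},
    {"travel": [0.15, -0.03, -0.26], "delta_rot": [0.0295, -0.0056, -0.052]},
    {"travel": [0, 0, 0], "delta_rot": [0, 0, 0]},
    {"travel": [0, 0, 0], "delta_rot": [0, 0, 0]}
  ]
}}

```text
time: 12.0
tcp_pos: [0.5655, -0.0554, 0.1757]
orientation: [0.689, 0.677, 0.146, 0.213]
force: [-2.7, -2.3, -2.2]
gripper_width: 0.0219
finger_force: 44.5
```

```bash
cat > rep.py <<'E'
from plan import *
s=state();Rm=R.from_quat(s["orientation"]).as_matrix();bx=-Rm[:,0];tip=s["tcp_pos"]+.086*Rm[:,2]
print(s["time"],"alpha",np.arctan2(bx@v,bx@u),"axis",Rm[:,2]@-n,s["joint_positions"].round(3),"F.n",s["force"]@n,"tq",s["wrist_torque"]@n,"tip off in u,v,n mm",[((tip-FL)@k*1e3).round(2) for k in(u,v,n)])
E
python3 rep.py
python3 - <<'E'
from h import *
a=camera("scene");cv2.imwrite("pics/s4.png",a[:,:,::-1])
for f in("s0","s4"):
    im=cv2.imread(f"pics/{f}.png").astype(int);w=im[245:265,365:390];r=np.clip(w[...,2]-np.maximum(w[...,1],w[...,0])-30,0,None)
    ys,xs=np.nonzero(r);q=r[ys,xs];print(f,len(q),q.sum(),(xs@q/q.sum()+365).round(2),(ys@q/q.sum()+245).round(2),ys.max()+245)
E
```

```text
12.0 alpha -1.4002680913780494 axis 0.9999703065624236 [ 0.434  0.765 -0.793  2.275  1.991  0.707 -1.978] F.n -0.7902030739898078 tq 0.11027432470426912 tip off in u,v,n mm [np.float64(-1.25), np.float64(-2.26), np.float64(-2.61)]
s0 6 44 374.66 254.95 256
s4 10 160 376.05 256.08 257
```

Request:
{"method": "step_arm", "body": {
  "steps": [
    {"travel": [0, 0, 0], "delta_rot": [-0.05, 0.009, 0.087]},
    {"travel": [0, 0, 0], "delta_rot": [-0.04, 0.0075, 0.07]},
    {"travel": [-2.2, 0.42, 3.9], "delta_rot": [0, 0, 0]},
    {"travel": [-4.42, 0.84, 7.8], "delta_rot": [0, 0, 0]},
    {"travel": [-7.4, 1.4, 13], "delta_rot": [0, 0, 0]},
    {"travel": [-7.4, 1.4, 13], "delta_rot": [0, 0, 0]},
    {"travel": [0, 0, 0], "delta_rot": [0, 0, 0]},
    {"travel": [0, 0, 0], "delta_rot": [0, 0, 0]}
  ]
}}

```text
time: 12.85
tcp_pos: [0.5463, -0.049, 0.2154]
orientation: [0.624, 0.737, 0.129, 0.227]
force: [0.9, 0.9, -1.1]
gripper_width: 0.0218
finger_force: 44.5
```

```bash
python3 rep.py
python3 - <<'E'
from plan import *
a=camera("scene");cv2.imwrite("pics/s5.png",a[:,:,::-1]);b=camera("top");cv2.imwrite("pics/t5.png",b[:,:,::-1])
f=lambda i,x,y:cv2.resize(i[y:y+100,x:x+66],None,fx=6,fy=6,interpolation=2)[:,:,::-1]
cv2.imwrite("pics/h3.png",np.hstack([f(a,330,200),f(b,315,150)]))
for cam,p,w in(("top","t5",(335,195,362,222)),("scene","s5",(350,230,376,254))):
    r=slotfit(cam,cv2.imread(f"pics/{p}.png"),w,H-.005*n);print(cam,[np.round(x,4).tolist() for x in r])
E
```

```text
12.85 alpha -1.2186809541756887 axis 0.9999712080290865 [ 0.409  0.643 -0.751  2.302  1.925  0.614 -1.781] F.n -1.276669770376971 tq 0.020550479662415168 tip off in u,v,n mm [np.float64(1.75), np.float64(0.83), np.float64(41.79)]
top [[361.0, 221.0], 1.5708, [-0.0192, -0.028], [361, 221, 1, 1], [0.0, 0.0]]slot.py:19: RuntimeWarning: divide by zero encountered in scalar divide
  ang=np.arctan(a[1]/a[0]); return np.array(cen),ang,mu,cv2.boundingRect(hull),e
Traceback (most recent call last):
  File "slot.py", line 11, in slotfit
    k=1+np.argmax(stt[1:,4]); pts=np.argwhere(m&(lab==k))[:,::-1]
        ~~~~~~~~~^^^^^^^^^^^
ValueError: attempt to get argmax of an empty sequence
```

View pics/h3.png

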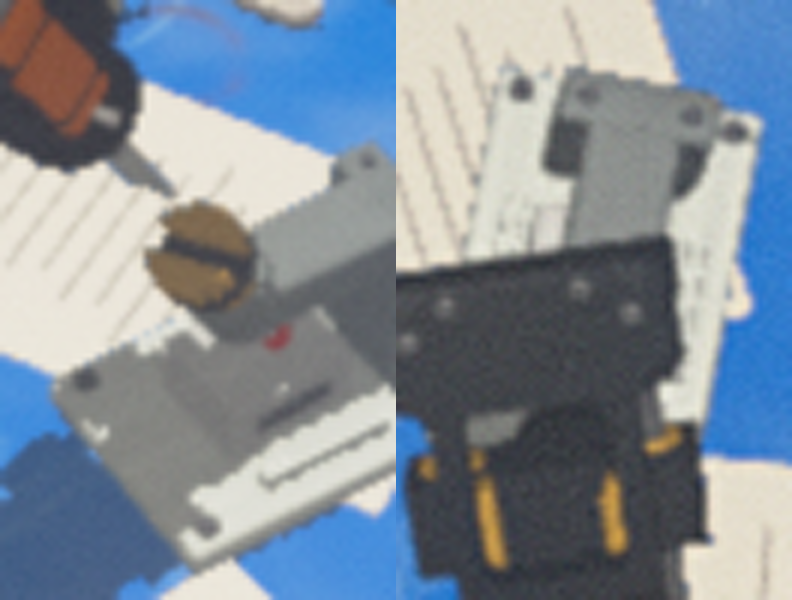

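The scene view shows the head at panel (200,255), px ≈(363,242), with the slot now crossing it. The top view is blocked by the gripper. I'll fit the slot angle from the scene with a threshold suited to the shadow.

Run:
```python
from plan import *
im=cv2.imread("pics/s5.png"); Hh=H-.005*n
def ang(q1,q2):
    w=[]
    for q in(q1,q2): o,d=ray("scene",q); w.append(o+d*(n@(Hh-o))/(n@d))
    w=w[1]-w[0]; return np.arctan2(w@v,w@u),np.linalg.norm(w)
print("manual",ang((330+165/6,200+241/6),(330+243/6,200+274/6)))
hsv=cv2.cvtColor(im,cv2.COLOR_BGR2HSV); x0,y0=350,228
m=((hsv[...,0]>8)&(hsv[...,0]<32)&(hsv[...,1]>100)&(hsv[...,2]>60)).astype(np.uint8); mm=np.zeros_like(m); mm[y0:258,x0:376]=m[y0:258,x0:376]
p=np.argwhere(mm)[:,::-1].astype(np.int32); hull=cv2.convexHull(p); f=np.zeros_like(m); cv2.fillPoly(f,[hull],1); print(cv2.boundingRect(hull),p.mean(0))
for r in range(y0,257): print(" ".join(f"{im[r,c,2]:3d}" if f[r,c] else "  ." for c in range(352,376)))
```

```text
manual (np.float64(-1.1843067134855754), np.float64(0.03024334114715264))
(366, 245, 2, 2) [366.5 245.5]
  .   .   .   .   .   .   .   .   .   .   .   .   .   .   .   .   .   .   .   .   .   .   .   .
  .   .   .   .   .   .   .   .   .   .   .   .   .   .   .   .   .   .   .   .   .   .   .   .
  .   .   .   .   .   .   .   .   .   .   .   .   .   .   .   .   .   .   .   .   .   .   .   .
  .   .   .   .   .   .   .   .   .   .   .   .   .   .   .   .   .   .   .   .   .   .   .   .
  .   .   .   .   .   .   .   .   .   .   .   .   .   .   .   .   .   .   .   .   .   .   .   .
  .   .   .   .   .   .   .   .   .   .   .   .   .   .   .   .   .   .   .   .   .   .   .   .
  .   .   .   .   .   .   .   .   .   .   .   .   .   .   .   .   .   .   .   .   .   .   .   .
  .   .   .   .   .   .   .   .   .   .   .   .   .   .   .   .   .   .   .   .   .   .   .   .
  .   .   .   .   .   .   .   .   .   .   .   .   .   .   .   .   .   .   .   .   .   .   .   .
  .   .   .   .   .   .   .   .   .   .   .   .   .   .   .   .   .   .   .   .   .   .   .   .
  .   .   .   .   .   .   .   .   .
[... 1088 characters left out ...]
   .   .   .   .   .   .   .
  .   .   .   .   .   .   .   .   .   .   .   .   .   .   .   .   .   .   .   .   .   .   .   .
  .   .   .   .   .   .   .   .   .   .   .   .   .   .   .   .   .   .   .   .   .   .   .   .
  .   .   .   .   .   .   .   .   .   .   .   .   .   .   .   .   .   .   .   .   .   .   .   .
  .   .   .   .   .   .   .   .   .   .   .   .   .   .   .   .   .   .   .   .   .   .   .   .
  .   .   .   .   .   .   .   .   .   .   .   .   .   .   .   .   .   .   .   .   .   .   .   .
  .   .   .   .   .   .   .   .   .   .   .   .   .   .   .   .   .   .   .   .   .   .   .   .
  .   .   .   .   .   .   .   .   .   .   .   .   .   .   .   .   .   .   .   .   .   .   .   .
```

```bash
cat > sa.py <<'E'
from plan import *
def slot_ang(img,cen,thr,cam="scene",back=.005,rad=.013):
    im=cv2.imread(img)[...,2].astype(float); Hh=H-back*n; o,d=ray(cam,cen); C=o+d*(n@(Hh-o))/(n@d); Q=[];W=[]
    for y in range(int(cen[1])-12,int(cen[1])+13):
        for x in range(int(cen[0])-12,int(cen[0])+13):
            o,d=ray(cam,(x,y)); q=o+d*(n@(Hh-o))/(n@d)-C; a=np.array([q@u,q@v])
            if np.hypot(*a)<rad: Q.append(a);W.append(max(0,thr-im[y,x]))
    Q=np.array(Q);W=np.array(W); mu=np.average(Q,axis=0,weights=W);D=(Q-mu)*np.sqrt(W)[:,None];e,V=np.linalg.eigh(D.T@D);a=V[:,1]*np.sign(V[0,1])
    return np.arctan2(a[1],a[0]).round(3),(mu*1e3).round(2),(e/e.sum()).round(2)
E
python3 - <<'E'
from sa import *
for thr in(60,75,90): print("s5",[slot_ang("pics/s5.png",c,thr) for c in((363.3,242.5),(362.8,242))])
for thr in(90,110,130): print("s0",[slot_ang("pics/s0.png",c,thr,back=0) for c in((361.,240.),(361.5,240.5))])
E
```

```text
Traceback (most recent call last):
  File "sa.py", line 8, in slot_ang
    Q=np.array(Q);W=np.array(W); mu=np.average(Q,axis=0,weights=W);D=(Q-mu)*np.sqrt(W)[:,None];e,V=np.linalg.eigh(D.T@D);a=V[:,1]*np.sign(V[0,1])
                                    ~~~~~~~~~~^^^^^^^^^^^^^^^^^^^^
ZeroDivisionError: Weights sum to zero, can't be normalized
```

Run:
```python
import cv2
im=cv2.imread("pics/s5.png");print(im.shape)
for r in range(232,256): print(r," ".join(f"{im[r,c,2]:3d}" for c in range(352,378)))
```

```text
(480, 640, 3)
232 214 221 230 223 207 146 146 187 230 234 231 230 224 216 229 234 234 234 235 234 234 235 235 235 234 234
233 216 230 235 234 230 216 203 221 229 222 174 160 174 214 230 233 235 234 234 235 235 235 235 235 235 233
234 229 234 234 235 229 207 199 168 160 155 129 124 133 154 177 206 230 229 221 233 234 235 234 234 230 221
235 234 233 234 230 209 150 143 128 126 125 126 126 124 129 136 155 185 213 214 233 234 234 232 222 187 174
236 234 236 234 223 167 126 125 124 125 123 123 125 128 126 125 131 137 178 224 234 229 223 185 174 154 152
237 234 233 227 211 209 145 124 129 129 126 126 127 125 124 125 124 125 137 180 220 186 178 154 156 150 153
238 234 229 217 220 229 202 128 114 120 127 128 126 122 128 126 127 125 125 139 169 153 155 152 153 150 152
239 231 220 217 230 222 141  92  93 104 117 117 118 122 126 123 124 125 125 118 112 127 149 150 150 152 153
240 229 216 225 228 215 110  70  72  79  82  94 105 106 116 118 121 126 127 116  99 117 150 153 152 154 155
241 214 208 169 157 136  87  73  72  68  70  76  78  79  89  94 107 116 118 119 107 104 140 151 153 154 155
242 21
[... 805 characters left out ...]
 107 113  80  77  84 103 108 105 106 104 102 102 104
250 220 216 231 235 234 231 205 127 111  98 103 111  90  81  85  75  99 112 106 102  96  97 100 104  96  98
251 212 230 234 234 235 232 219 213 202 120  89  85  74  74  80  89 103 104  99  98  97  97  98  99  96  96
252 226 234 235 234 232 220 215 229 226 188 126  94  92  92  92  95  99  98  99  93  97  95  98  99  97  96
253 233 235 235 233 228 202 191 224 227 215 174 124  99  93  96  98  97  96  95  94  98  95  94  97  99 105
254 234 234 232 226 203 216 217 221 219 215 208 186 131  98  94  95  94  95  92  95  95  98  99 101 113 126
255 232 227 205 221 217 219 213 183 163 175 208 210 184 126  99  93  91  94  94  98  96 101 109 122 125 134
```

Run:
```python
from plan import *
def go_(img,cols,rows,thr,back,tr=False):
    im=cv2.imread(img)[...,2].astype(float); p=[]
    for c in cols:
        w=np.clip(thr-im[rows[0]:rows[1],c],0,None); p.append((c,(w@np.arange(*rows))/w.sum()))
    p=np.array(p); k=np.polyfit(*p.T,1); Hh=H-back*n; W=[]
    for x in(p[0,0],p[-1,0]): o,d=ray("scene",(x,np.polyval(k,x))); W.append(o+d*(n@(Hh-o))/(n@d))
    w=W[1]-W[0]; print(img,p.round(1).tolist(),k,"alpha",np.arctan2(w@v,w@u))
go_("pics/s5.png",range(358,370),(237,247),105,.005); go_("pics/s5.png",range(359,367),(238,246),110,.005)
im=cv2.imread("pics/s0.png")
go_("pics/s0.png",range(356,366),(234,247),120,0); go_("pics/s0.png",range(357,365),(236,245),120,0)
```

```text
pics/s5.png [[358.0, 240.3], [359.0, 240.4], [360.0, 241.0], [361.0, 241.1], [362.0, 241.4], [363.0, 242.0], [364.0, 242.0], [365.0, 242.2], [366.0, 242.5], [367.0, 242.8], [368.0, 243.2], [369.0, 244.1]] [  0.31065563 128.99621397] alpha -1.0954049123516403
pics/s5.png [[359.0, 240.5], [360.0, 240.9], [361.0, 241.1], [362.0, 241.5], [363.0, 241.9], [364.0, 242.0], [365.0, 242.3], [366.0, 242.5]] [  0.28978958 136.51303646] alpha -1.0779064039042618
pics/s0.png [[356.0, 243.2], [357.0, 242.5], [358.0, 242.0], [359.0, 241.3], [360.0, 240.6], [361.0, 239.8], [362.0, 239.3], [363.0, 238.7], [364.0, 238.3], [365.0, 237.4]] [ -0.63847954 470.48831535] alpha -0.19178452422945594
pics/s0.png [[357.0, 242.5], [358.0, 242.0], [359.0, 241.3], [360.0, 240.6], [361.0, 239.8], [362.0, 239.3], [363.0, 238.7], [364.0, 238.3]] [ -0.63069565 467.67620354] alpha -0.1982220319711488
```

The slot has gone from −0.20 to about −1.10, so with q0≈0.2 the screw is at q≈1.1. I'll realign the blade, re-enter the slot and turn about another 0.3.

Request:
{"method": "step_arm", "body": {
  "steps": [
    {"travel": [-1.45, -0.55, -0.75], "delta_rot": [-0.029, 0.0055, 0.052]},
    {"travel": [-1.45, -0.55, -0.75], "delta_rot": [-0.029, 0.0055, 0.052]},
    {"travel": [4.9, -0.92, -8.6], "delta_rot": [0, 0, 0]},
    {"travel": [4.9, -0.92, -8.6], "delta_rot": [0, 0, 0]},
    {"travel": [4.9, -0.92, -8.6], "delta_rot": [0, 0, 0]},
    {"travel": [0, 0, 0], "delta_rot": [0, 0, 0]},
    {"travel": [0, 0, 0], "delta_rot": [0, 0, 0]}
  ]
}}

```text
time: 13.65
tcp_pos: [0.557, -0.0536, 0.1863]
orientation: [0.58, 0.773, 0.114, 0.232]
force: [-1.0, 0.3, -2.0]
gripper_width: 0.0216
finger_force: 44.5
```

Request:
{"method": "step_arm", "body": {
  "steps": [
    {"travel": [0.98, -0.19, -1.73], "delta_rot": [0, 0, 0]},
    {"travel": [0.98, -0.19, -1.73], "delta_rot": [0, 0, 0]},
    {"travel": [0.98, -0.19, -1.73], "delta_rot": [0, 0, 0]},
    {"travel": [0, 0, 0], "delta_rot": [0, 0, 0]},
    {"travel": [0, 0, 0], "delta_rot": [0, 0, 0]}
  ]
}}

```text
time: 14.15
tcp_pos: [0.56, -0.0543, 0.1819]
orientation: [0.579, 0.773, 0.114, 0.233]
force: [0.2, -0.5, -1.2]
gripper_width: 0.0216
finger_force: 44.5
```

```bash
python3 rep.py
```

```text
14.15 alpha -1.0993108405488201 axis 0.9999775593877713 [ 0.4    0.729 -0.731  2.291  2.026  0.659 -1.728] F.n -1.1775384896341337 tq -0.012379688883529303 tip off in u,v,n mm [np.float64(-2.74), np.float64(-1.86), np.float64(5.51)]
```

Request:
{"method": "step_arm", "body": {
  "steps": [
    {"travel": [0.84, 0.3, 0.44], "delta_rot": [0, 0, 0]},
    {"travel": [0.98, -0.19, -1.73], "delta_rot": [0, 0, 0]},
    {"travel": [0.98, -0.19, -1.73], "delta_rot": [0, 0, 0]},
    {"travel": [0.98, -0.19, -1.73], "delta_rot": [0, 0, 0]},
    {"travel": [0.5, -0.1, -0.87], "delta_rot": [0, 0, 0]},
    {"travel": [0, 0, 0], "delta_rot": [0, 0, 0]},
    {"travel": [0, 0, 0], "delta_rot": [0, 0, 0]}
  ]
}}

```text
time: 14.85
tcp_pos: [0.5643, -0.0546, 0.1761]
orientation: [0.579, 0.773, 0.114, 0.233]
force: [-0.4, -0.9, -1.9]
gripper_width: 0.0217
finger_force: 44.5
```

```bash
python3 rep.py
```

```text
14.85 alpha -1.0992665594378934 axis 0.9999777464046451 [ 0.399  0.745 -0.729  2.283  2.036  0.666 -1.73 ] F.n -1.5721291262090054 tq 0.059573412622608325 tip off in u,v,n mm [np.float64(-1.97), np.float64(-1.41), np.float64(-1.59)]
```

Request:
{"method": "step_arm", "body": {
  "steps": [
    {"travel": [0, 0, 0], "delta_rot": [0.0305, -0.0058, -0.0537]},
    {"travel": [0, 0, 0], "delta_rot": [0.0305, -0.0058, -0.0537]},
    {"travel": [0, 0, 0], "delta_rot": [0.0305, -0.0058, -0.0537]},
    {"travel": [0, 0, 0], "delta_rot": [0.0305, -0.0058, -0.0537]},
    {"travel": [0, 0, 0], "delta_rot": [0.0305, -0.0058, -0.0537]},
    {"travel": [0.15, -0.03, -0.26], "delta_rot": [0.0305, -0.0058, -0.0537]},
    {"travel": [0.15, -0.03, -0.26], "delta_rot": [0.0305, -0.0058, -0.0537]},
    {"travel": [0.15, -0.03, -0.26], "delta_rot": [0.0305, -0.0058, -0.0537]},
    {"travel": [0.15, -0.03, -0.26], "delta_rot": [0.0305, -0.0058, -0.0537]},
    {"travel": [0.15, -0.03, -0.26], "delta_rot": [0.0305, -0.0058, -0.0537]},
    {"travel": [0, 0, 0], "delta_rot": [0, 0, 0]},
    {"travel": [0, 0, 0], "delta_rot": [0, 0, 0]}
  ]
}}

```text
time: 16.05
tcp_pos: [0.5647, -0.0547, 0.1747]
orientation: [0.787, 0.56, 0.179, 0.187]
force: [-2.0, -0.1, -2.6]
gripper_width: 0.0214
finger_force: 44.5
```

```bash
python3 rep.py
```

```text
16.05 alpha -1.7179587426896128 axis 0.9999779325854943 [ 0.48   0.797 -0.881  2.279  1.965  0.772 -2.259] F.n -1.2625422808797473 tq 0.14391624024717686 tip off in u,v,n mm [np.float64(-2.3), np.float64(-1.41), np.float64(-3.01)]
```

Request:
{"method": "step_arm", "body": {
  "steps": [
    {"travel": [0, 0, 0], "delta_rot": [-0.05, 0.009, 0.087]},
    {"travel": [0, 0, 0], "delta_rot": [-0.05, 0.009, 0.087]},
    {"travel": [-2.2, 0.42, 3.9], "delta_rot": [0, 0, 0]},
    {"travel": [-4.42, 0.84, 7.8], "delta_rot": [0, 0, 0]},
    {"travel": [-7.4, 1.4, 13], "delta_rot": [-0.02, 0.004, 0.035]},
    {"travel": [-7.4, 6.4, 13], "delta_rot": [-0.04, 0.008, 0.07]},
    {"travel": [-5, 25, 10], "delta_rot": [-0.04, 0.008, 0.07]},
    {"travel": [0, 30, 5], "delta_rot": [-0.04, 0.008, 0.07]},
    {"travel": [0, 30, 0], "delta_rot": [-0.04, 0.008, 0.07]},
    {"travel": [0, 0, 0], "delta_rot": [0, 0, 0]},
    {"travel": [0, 0, 0], "delta_rot": [0, 0, 0]}
  ]
}}

```text
time: 17.15
tcp_pos: [0.5384, 0.04, 0.2282]
orientation: [0.6, 0.757, 0.12, 0.23]
force: [-1.2, -0.9, -2.0]
gripper_width: 0.0218
finger_force: 44.5
```

```bash
python3 rep.py
python3 - <<'E'
from h import *
a=camera("scene");cv2.imwrite("pics/s6.png",a[:,:,::-1]);b=camera("top");cv2.imwrite("pics/t6.png",b[:,:,::-1])
f=lambda i,x,y:cv2.resize(i[y:y+100,x:x+66],None,fx=6,fy=6,interpolation=2)[:,:,::-1]
cv2.imwrite("pics/h4.png",np.hstack([f(a,330,200),f(b,315,150)]))
E
```

```text
17.15 alpha -1.15368131367157 axis 0.9999763516205311 [ 0.209  0.622 -0.796  2.291  1.749  0.714 -1.762] F.n -1.2226138997075955 tq 0.09156442085561156 tip off in u,v,n mm [np.float64(-13.05), np.float64(86.7), np.float64(65.01)]
```

View pics/h4.png

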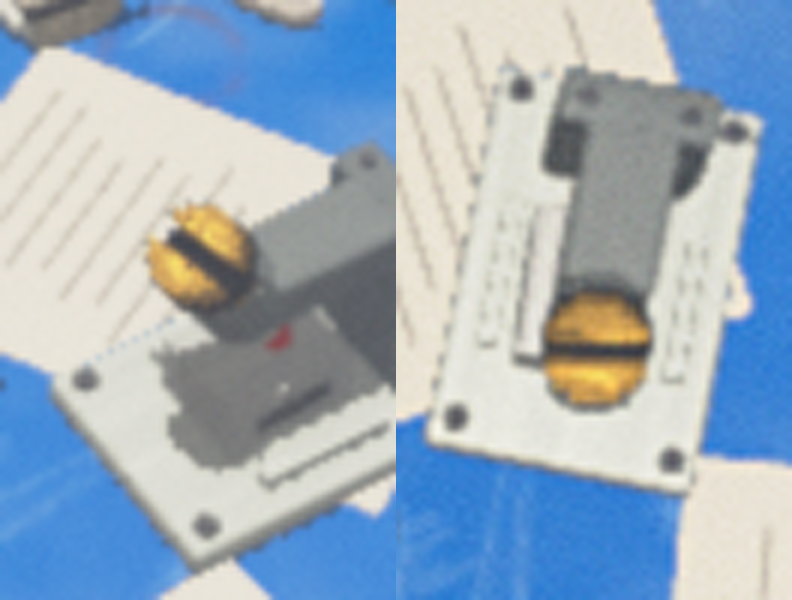

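The head is clear in both views; in the top view, at px ≈(347.5,208), the slot now lies almost level. I'll fit its angle.

Run:
```python
from sa import *
for thr in(90,110,130):
    print(thr,"top",slot_ang("pics/t6.png",(347.6,208.2),thr,"top",.006),"scene",slot_ang("pics/s6.png",(363.5,242.5),thr,"scene",.006))
    print(thr,"t0",slot_ang("pics/t0.png",(347.7,209.2),thr,"top",0),"s0",slot_ang("pics/s0.png",(361,240),thr,"scene",0))
for f in("s0","s5","s6"):
    im=cv2.imread(f"pics/{f}.png").astype(int);w=im[245:270,362:392];r=np.clip(w[...,2]-np.maximum(w[...,1],w[...,0])-15,0,None)
    ys,xs=np.nonzero(r);q=r[ys,xs];print(f,len(q),q.sum(),(xs@q/q.sum()+362).round(2),(ys@q/q.sum()+245).round(2))
    for y in range(252,261): print(w[y-245,8:22,2]-w[y-245,8:22,1])
```

```text
90 top (np.float64(-1.374), array([ 0.56, -0.83]), array([0., 1.])) scene (np.float64(-1.389), array([ 0.19, -1.04]), array([0.02, 0.98]))
90 t0 (np.float64(-0.21), array([ 0.49, -0.48]), array([0.03, 0.97])) s0 (np.float64(-0.219), array([ 3.94, -1.2 ]), array([0., 1.]))Traceback (most recent call last):
  File "<stdin>", line 3, in <module>
  File "sa.py", line 6, in slot_ang
    o,d=ray(cam,(x,y)); q=o+d*(n@(Hh-o))/(n@d)-C; a=np.array([q@u,q@v])
        ~~~^^^^^^^^^^^
  File "h.py", line 11, in ray
    f,cx,cy,E,_=cal(n); d=E[:3,:3].T@np.array([(uv[0]-cx)/f,(uv[1]-cy)/f,1]); return -E[:3,:3].T@E[:3,3],d
                ~~~^^^
  File "h.py", line 5, in cal
    c=get_calibration(n); f=240/np.tan(np.radians(c["fovy"])/2)
ValueError: time passes only in moves, steps and waits
```

Run:
```python
import cv2,numpy as np
for f in("s0","s3","s5","s6"):
    im=cv2.imread(f"pics/{f}.png").astype(int);w=im[248:264,366:388];r=np.clip(w[...,2]-w[...,1]-12,0,None)
    ys,xs=np.nonzero(r);q=r[ys,xs];print(f,len(q),q.sum(),(xs@q/q.sum()+366).round(2),(ys@q/q.sum()+248).round(2))
    print(r[3:13,5:16])
```

```text
s0 22 290 375.06 255.24
[[ 0  0  0  0  0  0  0  0  0  0  0]
 [ 0  0  0  0  0  0  0  0  0  0  0]
 [ 0  0  0  0  0  0  0  0  0  0  0]
 [ 0  0  0  0  0 12 16  0  0  0  0]
 [ 0  0  0  5 30 34 19  0  0  0  0]
 [ 0  0  5 30 38 34  9  0  0  0  0]
 [ 0  0  0 11 19 11  0  0  0  0  0]
 [ 0  0  0  0  0  0  0  0  0  0  0]
 [ 0  0  0  0  0  0  0  0  0  0  0]
 [ 0  0  0  0  0  0  0  0  0  0  0]]
s3 22 345 374.97 255.14
[[ 0  0  0  0  0  0  0  0  0  0  0]
 [ 0  0  0  0  0  0  0  0  0  0  0]
 [ 0  0  0  0  0  0  0  0  0  0  0]
 [ 0  0  0  0  0 17 19  0  0  0  0]
 [ 0  0  0  9 33 38 21  0  0  0  0]
 [ 0  0  5 33 45 40 11  0  0  0  0]
 [ 0  0  0 15 21 13  0  0  0  0  0]
 [ 0  0  0  0  0  0  0  0  0  0  0]
 [ 0  0  0  0  0  0  0  0  0  0  0]
 [ 0  0  0  0  0  0  0  0  0  0  0]]
s5 21 465 375.75 255.73
[[ 0  0  0  0  0  0  0  0  0  0  0]
 [ 0  0  0  0  0  0  0  0  0  0  0]
 [ 0  0  0  0  0  0  0  0  0  0  0]
 [ 0  0  0  0  0 11 26  7  0  0  0]
 [ 0  0  0  0  2 34 41 15  0  0  0]
 [ 0  0  0 16 35 49 44 13  0  0  0]
 [ 0  0  0 25 43 45 26  0  0  0  0]
 [ 0  0  0  0 10  7  0  0  0  0  0]
 [ 0  0  0  0  0  0  0  0  0  0  0]
 [ 0  0  0  0  0  0  0  0  0  0  0]]
s6 19 384 375.97 255.89
[[ 0  0  0  0  0  0  0  0  0  0  0]
 [ 0  0  0  0  0  0  0  0  0  0  0]
 [ 0  0  0  0  0  0  0  0  0  0  0]
 [ 0  0  0  0  0  0 19  4  0  0  0]
 [ 0  0  0  0  0 19 38 13  0  0  0]
 [ 0  0  0  0 19 43 45 19  0  0  0]
 [ 0  0  0 16 38 42 33  4  0  0  0]
 [ 0  0  0  0 10  9  0  0  0  0  0]
 [ 0  0  0  0  0  0  0  0  0  0  0]
 [ 0  0  0  0  0  0  0  0  0  0  0]]
```

The slot is at −1.38 in both views, so q≈1.38 and the press is about 1.9 mm. The red ball barely moved over the last 0.28 rad, so it is on the block. Next I'll return the driver to its original pose over the stand.

```bash
cat > back.py <<'E'
from h import *
s=state();Rg=R.from_quat([-.1302,.9915,0,0]);T=np.array([.5668,.2234,.200])
print(s["time"],"travel",((T-s["tcp_pos"])*1e3).round(1),"rot",(Rg*R.from_quat(s["orientation"]).inv()).as_rotvec().round(4),s["joint_positions"].round(2),s["force"].round(1))
E
python3 back.py
```

```text
17.25 travel [ 28.5 185.4 -27.7] rot [-0.3335  0.4791  1.5641] [ 0.21  0.62 -0.79  2.29  1.75  0.71 -1.76] [ 0.  -0.6 -0.7]
```

Request:
{"method": "step_arm", "body": {
  "steps": [
    {"travel": [1.4, 9.3, 0], "delta_rot": [-0.0167, 0.024, 0.0782]},
    {"travel": [1.4, 9.3, 0], "delta_rot": [-0.0167, 0.024, 0.0782]},
    {"travel": [1.4, 9.3, 0], "delta_rot": [-0.0167, 0.024, 0.0782]},
    {"travel": [1.4, 9.3, 0], "delta_rot": [-0.0167, 0.024, 0.0782]},
    {"travel": [1.4, 9.3, 0], "delta_rot": [-0.0167, 0.024, 0.0782]},
    {"travel": [1.4, 9.3, 0], "delta_rot": [-0.0167, 0.024, 0.0782]},
    {"travel": [1.4, 9.3, 0], "delta_rot": [-0.0167, 0.024, 0.0782]},
    {"travel": [1.4, 9.3, 0], "delta_rot": [-0.0167, 0.024, 0.0782]},
    {"travel": [1.4, 9.3, 0], "delta_rot": [-0.0167, 0.024, 0.0782]},
    {"travel": [1.4, 9.3, 0], "delta_rot": [-0.0167, 0.024, 0.0782]},
    {"travel": [1.4, 9.3, 0], "delta_rot": [-0.0167, 0.024, 0.0782]},
    {"travel": [1.4, 9.3, 0], "delta_rot": [-0.0167, 0.024, 0.0782]},
    {"travel": [1.4, 9.3, 0], "delta_rot": [-0.0167, 0.024, 0.0782]},
    {"travel": [1.4, 9.3, 0], "delta_rot": [-0.0167, 0.024, 0.0782]},
    {"travel": [1.4, 9.3, 0], "delta_rot": [-0.0167, 0.024, 0.0782]},
    {"travel": [1.4, 9.3, 0], "delta_rot": [-0.0167, 0.024, 0.0782]},
    {"travel": [1.4, 9.3, 0], "delta_rot": [-0.0167, 0.024, 0.0782]},
    {"travel": [1.4, 9.3, 0], "delta_rot": [-0.0167, 0.024, 0.0782]},
    {"travel": [1.4, 9.3, 0], "delta_rot": [-0.0167, 0.024, 0.0782]},
    {"travel": [0, 0, 0], "delta_rot": [0, 0, 0]}
  ]
}}

```text
time: 19.25
tcp_pos: [0.5658, 0.2158, 0.227]
orientation: [-0.091, 0.996, 0.007, 0.012]
force: [-0.6, 0.2, -0.6]
gripper_width: 0.0217
finger_force: 44.5
```

```bash
python3 back.py
```

```text
19.25 travel [  1.    7.6 -27. ] rot [-0.0168  0.0212  0.0781] [ 0.12  0.89 -1.1   1.65  0.87  1.14  0.54] [-0.6  0.2 -0.6]
```

Request:
{"method": "step_arm", "body": {
  "steps": [
    {"travel": [1, 7.6, -13], "delta_rot": [-0.0168, 0.0212, 0.0781]},
    {"travel": [0, 0, -14], "delta_rot": [0, 0, 0]},
    {"travel": [0, 0, 0], "delta_rot": [0, 0, 0]},
    {"travel": [0, 0, 0], "delta_rot": [0, 0, 0]},
    {"travel": [0, 0, 0], "delta_rot": [0, 0, 0]}
  ]
}}

```text
time: 19.75
tcp_pos: [0.5663, 0.223, 0.2011]
orientation: [-0.13, 0.991, -0.0, 0.001]
force: [0.0, -0.0, -1.4]
gripper_width: 0.0216
finger_force: 44.5
```

```bash
python3 back.py
```

```text
19.75 travel [ 0.5  0.4 -1.1] rot [ 0.0006  0.0017 -0.0001] [ 0.09  0.94 -1.09  1.64  0.9   1.15  0.59] [ 0.  -0.  -1.4]
```

Request:
{"method": "step_arm", "body": {
  "steps": [
    {"travel": [0.5, 0.4, -20], "delta_rot": [0, 0, 0]},
    {"travel": [0, 0, -20], "delta_rot": [0, 0, 0]},
    {"travel": [0, 0, -6], "delta_rot": [0, 0, 0]},
    {"travel": [0, 0, -6], "delta_rot": [0, 0, 0]},
    {"travel": [0, 0, -6], "delta_rot": [0, 0, 0]},
    {"travel": [0, 0, 0], "delta_rot": [0, 0, 0]}
  ]
}}

```text
time: 20.35
tcp_pos: [0.5665, 0.2238, 0.1418]
orientation: [-0.131, 0.991, -0.0, -0.0]
force: [0.0, 0.2, -0.8]
gripper_width: 0.0215
finger_force: 44.5
```

Request:
{"method": "step_arm", "body": {
  "steps": [
    {"travel": [0, 0, -12], "delta_rot": [0, 0, 0]},
    {"travel": [0, 0, -12], "delta_rot": [0, 0, 0]},
    {"travel": [0, 0, -12], "delta_rot": [0, 0, 0]},
    {"travel": [0, 0, -8], "delta_rot": [0, 0, 0]},
    {"travel": [0, 0, -6], "delta_rot": [0, 0, 0]},
    {"travel": [0, 0, -3], "delta_rot": [0, 0, 0]},
    {"travel": [0, 0, 0], "delta_rot": [0, 0, 0]},
    {"travel": [0, 0, 0], "delta_rot": [0, 0, 0]}
  ]
}}

```text
time: 21.15
tcp_pos: [0.5669, 0.2242, 0.0899]
orientation: [-0.131, 0.991, -0.0, 0.001]
force: [-0.5, -0.3, -1.3]
gripper_width: 0.0216
finger_force: 44.5
```

Nearly seated, with no contact force. I'll lower the last 1.5 mm, open partly, and rise.

Request:
{"method": "step_arm", "body": {
  "steps": [
    {"travel": [0, 0, -1], "delta_rot": [0, 0, 0]},
    {"travel": [0, 0, -0.6], "delta_rot": [0, 0, 0]},
    {"travel": [0, 0, 0], "delta_rot": [0, 0, 0]}
  ]
}}

```text
time: 21.45
tcp_pos: [0.5668, 0.2239, 0.0881]
orientation: [-0.131, 0.991, -0.0, 0.001]
force: [0.3, 0.7, -1.2]
gripper_width: 0.0214
finger_force: 44.5
```

Request:
{"method": "step_arm", "body": {
  "steps": [
    {"travel": [0, 0, 0], "delta_rot": [0, 0, 0]},
    {"travel": [0, 0, 0], "delta_rot": [0, 0, 0]},
    {"travel": [0, 0, 0], "delta_rot": [0, 0, 0]},
    {"travel": [0, 0, 0], "delta_rot": [0, 0, 0]},
    {"travel": [0, 0, 0], "delta_rot": [0, 0, 0]},
    {"travel": [0, 0, 15], "delta_rot": [0, 0, 0]},
    {"travel": [0, 0, 30], "delta_rot": [0, 0, 0]},
    {"travel": [0, 0, 40], "delta_rot": [0, 0, 0]},
    {"travel": [0, 0, 40], "delta_rot": [0, 0, 0]},
    {"travel": [-20, 0, 20], "delta_rot": [0, 0, 0]},
    {"travel": [-40, 20, 0], "delta_rot": [0, 0, 0]},
    {"travel": [-40, 25, 0], "delta_rot": [0, 0, 0]},
    {"travel": [-40, 25, 0], "delta_rot": [0, 0, 0]},
    {"travel": [0, 0, 0], "delta_rot": [0, 0, 0]},
    {"travel": [0, 0, 0], "delta_rot": [0, 0, 0]}
  ],
  "claw": -0.4
}}

```text
time: 22.95
tcp_pos: [0.4262, 0.2947, 0.2342]
orientation: [-0.133, 0.991, -0.0, 0.001]
force: [0.6, -0.1, -1.1]
gripper_width: 0.062
finger_force: 0.0
```

Run:
```python
from h import *
a=camera("scene");b=camera("top")
cv2.imwrite("pics/s7.png",a[:,:,::-1]);cv2.imwrite("pics/t7.png",b[:,:,::-1])
f=lambda i,x,y,w,h,k:cv2.resize(i[y:y+h,x:x+w],None,fx=k,fy=k,interpolation=2)[:,:,::-1]
cv2.imwrite("pics/e.png",np.hstack([f(a,215,130,200,180,2),f(b,160,150,200,180,2)]))
```

```text
(no output)
```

View pics/e.png

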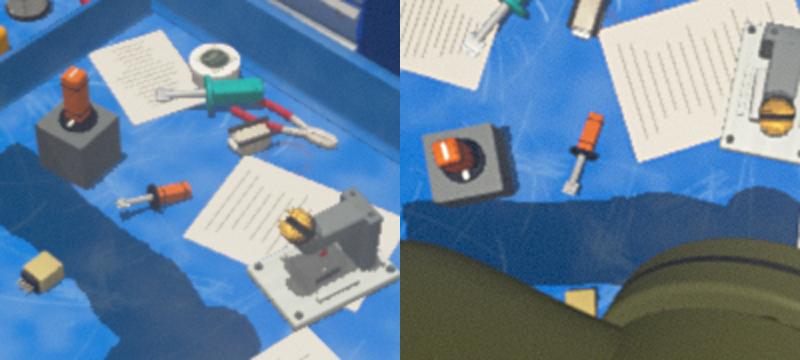

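The driver stands upright in its stand at scene ≈(252,178), the screw's slot is turned, and the relay, adapter, block and fixture are where they were. I'll hand the job in.

```bash
python3 -c "
from plant import *
print(sign_off())"
```

```text
the job is handed in; nothing more can be done
None
```

The stop screw is turned clockwise about 1.18 rad to an estimated 1.38, which presses the nose in by about 1.9 mm; this assumes the slot lies along the fixture's x at angle 0, since the press could not be measured directly. The driver is back upright in its stand, the block and listed parts look unmoved, and I handed the job in at about 23 s; the two loose look-alike drivers, which had stood on their tips, toppled early on, apparently untouched.

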